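Catch the beech toy pieces from the nursery dispenser

TASK

Fill the white dish with the three beech pieces from the chute dispenser: slide the dish along the table (do not lift it) under the chute, press it gently against the sprung paddle underneath so that the gate drops, and keep it there until all three pieces have slid off into the dish. Then draw the dish back out, pieces and all, until it stands wholly clear of the dispenser, and let go of it. Do not touch the pieces or the dispenser with the gripper, and leave the other things on the table where they are.

Things in the scene. Friction and masses are not known exactly. Their poses are not given: they have to be found in the camera images.
- dispenser: fixed gravity dispenser: open chute between plywood cheeks, bay open in front below it. Origin on the table straight under the middle of the chute's lip; its x points from the open front into the bay, y across, z up. Cheeks 12 mm thick, 160 mm high, x = 35 to 195 mm, inner faces at y = +/-92 mm; back board at x = 183 mm, 240 mm high. Pressing the dish on any of it over 20 N is too rough.
- chute_lip (a point): middle of the chute's lower lip, 125 mm above the table, dispenser's axes. The aluminium chute rises from here towards +x at 33 degrees, lane 50 mm wide, sides 33 mm high; pieces slide off towards -x and land up to about 80 mm in front of the lip. The gate plate, 84 mm wide, stands 10 mm in front of the lip, 107 to 145 mm above the table; down, its bottom is about 80 mm up.
- bay (a point): point in the bay 18 mm behind the lip, 45 mm above the table, dispenser's axes: the middle of where the paddle can be. The paddle is a level round grey bar along y, 100 mm long, 16 mm thick, its axis 45 mm above the table, on one sprung rocker with the gate. Its front face is set anywhere from 14 mm in front of this point to 14 mm behind it, a new depth each time: feel for it.
- rocker_pivot (a point): pivot of the rocker that joins paddle and gate, 65 mm behind the lip, 125 mm above the table, dispenser's axes. Pressed towards +x the paddle resists with 3 to 5 N at first and 5 to 7 N after 25 mm, when the gate is fully down and the pieces slide off; it meets a hard stop after about 33 mm. Let go, it springs back and the gate rises.
- dish_center (a point): centre of the dish, half-way up (29 mm). White stoneware dish, 0.45 to 0.8 kg, an open box 170 x 140 x 58 mm (its x, y, z), walls and floor 5 mm. Its +x end is plain and meets the paddle; the loop handle is on its -x end. It takes 2 to 8 N to slide on the table.
- dish_loop (a point): middle of the opening of the dish's level loop handle, 108 mm to -x of the dish's centre, 35 mm above the table, dish's axes. Opening 46 mm (x) by 80 mm (y): dish wall at +x, 10 mm bars (30 to 40 mm above the table) on the other sides, clear down to the table: shut fingers put down into it can push and pull, or be spread against the side bars.
- puck_center (a point): centre of the round beech piece, 38 mm across, 22 mm thick (about 20 g); first on the chute, against the gate
- block_center (a point): centre of the oblong beech piece, 36 x 30 x 22 mm; second on the chute
- square_center (a point): centre of the square beech piece, 34 x 34 x 22 mm; third on the chute
- tin: bystander: closed aluminium tin, 68 mm across, 60 mm high; origin at the centre of its underside
- jar: bystander: white plastic jar, 56 mm across, 50 mm high; origin at the centre of its underside
- spoon: bystander: silicone spoon, 150 mm long, lying flat
- brush: bystander: grey plastic brush, 160 mm long, lying flat
- rattle: bystander: flat beech rattle, ring 86 mm across at the origin with a handle to -x, 160 mm long, 16 mm high
- bottle: bystander: clear plastic bottle, 60 mm across, 150 mm high
Not all that is in view belongs to the job. What is shaped like the part that bears square_center but black or turquoise is not meant.

How it is judged:
On the way, in this order (a step that is already met when the one before it is completed fails the run):
1. the dish is under the chute's lip with no piece let out yet (x of dish_center in the frame of dispenser above -0.085 m and height (world z) of each of puck_center, block_center, square_center above 0.1 m), for 0.1 s.
2. all three pieces lie in the dish while it is held under the chute (x of dish_center in the frame of dispenser above -0.085 m and x of puck_center in the frame of dish_center between -0.08 and 0.08 m and y of puck_center in the frame of dish_center between -0.065 and 0.065 m and z of puck_center in the frame of dish_center between -0.03 and 0.065 m and x of block_center in the frame of dish_center between -0.08 and 0.08 m and y of block_center in the frame of dish_center between -0.065 and 0.065 m and z of block_center in the frame of dish_center between -0.03 and 0.065 m and x of square_center in the frame of dish_center between -0.08 and 0.08 m and y of square_center in the frame of dish_center between -0.065 and 0.065 m and z of square_center in the frame of dish_center between -0.03 and 0.065 m), for 0.3 s.
At the end, for the whole second after the job is handed in: All three pieces lie in the dish, flat or piled (each centre within its walls and no higher than 94 mm above the table); the dish stands flat on the table (within 0.05 rad and 10 mm), its centre at least 100 mm out in front of the chute's lip (x of puck_center in the frame of dish_center between -0.08 and 0.08 m and y of puck_center in the frame of dish_center between -0.065 and 0.065 m and z of puck_center in the frame of dish_center between -0.03 and 0.065 m and x of block_center in the frame of dish_center between -0.08 and 0.08 m and y of block_center in the frame of dish_center between -0.065 and 0.065 m and z of block_center in the frame of dish_center between -0.03 and 0.065 m and x of square_center in the frame of dish_center between -0.08 and 0.08 m and y of square_center in the frame of dish_center between -0.065 and 0.065 m and z of square_center in the frame of dish_center between -0.03 and 0.065 m and x of dish_center in the frame of dispenser below -0.1 m and angle between dish_center's own z axis and vertical below 0.05 rad and height (world z) of dish_center below 0.039 m); the robot touches nothing.
It fails at once if the dish is pressed on the dispenser or its paddle with more than 20 N (contact force between dish and dispenser above 20 N).
It fails at once if the dish is lifted more than 20 mm off the table (height (world z) of dish_center above 0.049 m).
It fails at once if the gripper touches a piece (over 1 N) or presses on the dispenser (over 5 N) (contact force between the fingers and puck above 1 N or contact force between the fingers and block above 1 N or contact force between the fingers and square above 1 N or contact force between any of the fingers, the arm and dispenser above 5 N).
It fails at once if a piece falls on the table ((height (world z) of puck_center below 0.06 m and not (x of puck_center in the frame of dish_center between -0.08 and 0.08 m and y of puck_center in the frame of dish_center between -0.065 and 0.065 m and z of puck_center in the frame of dish_center between -0.03 and 0.065 m)) or (height (world z) of block_center below 0.06 m and not (x of block_center in the frame of dish_center between -0.08 and 0.08 m and y of block_center in the frame of dish_center between -0.065 and 0.065 m and z of block_center in the frame of dish_center between -0.03 and 0.065 m)) or (height (world z) of square_center below 0.06 m and not (x of square_center in the frame of dish_center between -0.08 and 0.08 m and y of square_center in the frame of dish_center between -0.065 and 0.065 m and z of square_center in the frame of dish_center between -0.03 and 0.065 m))).
It fails at once if another thing on the table is moved more than 40 mm (distance of any of tin, jar, spoon, brush, rattle, bottle from where it was at the start of the episode above 0.04 m).
It also fails if it takes over 70 s, if anything falls off the work surface, if the arm or the gripper's body presses on something with over 40 N, if the wrist force passes 120 N, or if a joint passes its speed limit or range.

ROBOT

A 6-joint arm with a two-finger parallel gripper is mounted at the origin on the work surface. World frame = base frame: x ahead of the robot, y to its left, z up, the work surface at z = 0. Lengths are in m, angles in rad, forces in N, time in s.
With the tool pointing down it reaches from about 0.325 to 0.925 m from the base axis. Payload 3.1 kg.
Tool frame: the origin (TCP) lies midway between the tips of the shut fingers; the grasp point (between the pads) lies arm.grip_depth behind it (arm.grip_depth is the distance from the TCP to the grasp point, in m); x points along the fingers, y is the direction in which the jaws open and shut, and the axes are right-handed (so a half turn about x gives the same grasp; the last joint's range is limited). The gripper opens to 85 mm and grips with 20 to 120 N. Pads are 22 mm wide; open, the fingers measure 114 mm over their backs; the gripper's body (76 mm by 85 mm) begins 54 mm behind the grasp point. The pads swing forward as they close: fully open they stand 13 mm farther back than shut.
Start: joints at [-1.441, 0.217, 1.613, -0, 1.311, -0.112], TCP at [0.15, -0.607, 0.231] pointing down, gripper open.
Joint ranges: [-2.75, 2.75], [-0.78, 2.1], [0.31, 2.55], [-1.13, 4.27], [0.13, 2.63], [-2.58, 2.58]. Speed limits (rad/s): [2.79, 2.79, 3.14, 3.14, 3.14, 3.14].

INTERFACE

Orientations are given as a rotation vector (axis times angle).
In Python, from cell import arm, cams, job gives the robot as it stands.
- The arm moves only by the tool apply_moves, never from a script. Its argument "steps" is a list of rows, each a list of 3 entries, a list of its own where there are three numbers: the shift along the tool's x, y, z in mm, then the turn about the tool's x in rad, then the closure, from 0 (fully open) to 1 (shut). In form: [[[dx, dy, dz], roll, hand], ...]. A call has 1 to 8 rows; each row shifts and turns the commanded pose from where the row before left it, along the tool's axes as they then stand; what a row does not reach is not made up. A row lasts 1/8 s, in which the tool goes at most 62.5 mm and 10.7 degrees, less where a joint would pass 70% of its speed; a pose out of reach is approached as far as the arm can. A call with a gripper value outside its range is refused whole. The fingers move at their own pace and stop on an object; "force" is the grip in N (left out, the last holds). Time passes only in rows, so rows that do not move let the fingers close. It gives the time, the measured TCP pose, the force and the opening at its end, in the units of the state.
- arm.state(): the state, without advancing time (a new reading comes with each control period).
- cams.get_image(name): name is "scene" or "top"; returns the picture (384x512x3 uint8, blue, green, red); there is no depth.
- cams.calibration(name): a dict with "mtx" (3x3 intrinsics, pixels), "k1" (the pictures are not rectified: a ray, as slopes to the right and down, at radius r is drawn at 1 + k1 r^2 times it, then the intrinsics apply), "R" (3x3) and "t" (3): a world point X has camera coordinates R X + t. Camera axes: x right, y down, z forward; pixel columns grow to the right and rows downward; lengths in m; the calibration is good to about 2 mm. A picture is of the moment at which its call begins. calibration takes no time and is no camera call.
- job.job_done(): hands the job in, once; it reports no verdict.
Trained networks look in the newest picture that a camera, given by its name, has taken for a name from the list of things; names that differ only in an ending like _2 or _b are one class to them, and where a whole thing is asked for, a point or a joint stands for the part that bears it (a point fixed in the world has none). Each returns a list of dicts, best first, with "score" (0 to 1); they miss things now and then, are a little off and sometimes report something else, mostly with a low value. They report only what shows in the picture. A call takes as long as a camera call. They do not tell look-alikes from the thing itself.
- cams.search_frame(camera, thing): "extent" ([left, top, right, bottom] as shares, 0 to 1, of the picture: columns of its width, rows of its height, round what is visible of it).
- cams.cut_out(camera, thing): "mask" (384x512 bool, what is visible of it) and "extent" ([left, top, right, bottom] as shares, 0 to 1, of the picture: columns of its width, rows of its height, round what is visible of it).
The state is a dict: "clock": time; "qpos": joint angles; "joint_vel": joint speeds; "tau": joint torques, N m; "tool_pos": TCP position; "tcp_rot": TCP orientation; "contact_force": force on the tool from outside, world axes, zero at the start; "moment": the same for the moment, N m; "gripper_width": finger opening in m.
Only numpy, scipy, OpenCV 4.12 (cv2) and the standard library are available. Lean on these libraries where they do the work, as an engineer would, in place of code of your own. Each camera call takes 0.05 s, during which the arm holds its last target.

## Working session

There is one attempt and no reset: what is moved stays moved. The work goes in short steps, Python scripts to look and compute and a tool call to move; the robot and the scene stay as the last step left them, time stands still between calls to the robot, and variables do not carry over. Pictures are saved under pics/ and viewed, and the job is handed in when it is done.

Besides the shell and the picture viewer there is one more tool, called after "Emit:" as name(argument=value, ...) on one line, values as JSON. apply_moves: Moves the arm, as the interface text tells. Its arguments: {"type":"object","properties":{"steps":{"type":"array"},"force":{"type":"number"}},"required":["steps"]}

```bash
mkdir -p pics; ls; python3 - <<'E'
from cell import arm,cams,job
import cv2
print(arm.state(), arm.grip_depth)
for n in("scene","top"):
    cv2.imwrite(f"pics/{n}0.png",cams.get_image(n)); print(n,cams.calibration(n))
    for t in("dispenser","dish_center","puck_center","block_center","square_center","dish_loop"):
        print(n,t,[(round(d["score"],2),[round(a*b) for a,b in zip(d["extent"],[512,384]*2)]) for d in cams.search_frame(n,t)][:3])
E
```

```text
pics
{'clock': 0.0, 'qpos': array([-1.44118073e+00,  2.17769806e-01,  1.61492853e+00,  3.33866730e-05,
        1.31129852e+00, -1.12218574e-01]), 'joint_vel': array([-0.00115121,  0.00062593, -0.00126506,  0.00142957,  0.001616  ,
       -0.00056023]), 'tau': array([-5.49936995e-04, -3.96844697e+01, -3.03854442e+01, -1.13450915e-04,
        9.74485214e-03,  2.75935243e-06]), 'tool_pos': array([ 0.14959149, -0.60599645,  0.22996149]), 'tcp_rot': array([ 2.09402614,  0.25697015, -2.09400221]), 'contact_force': array([ 0.07945986, -0.91404796,  0.26546573]), 'moment': array([ 0.00630143, -0.00669455, -0.01330637]), 'gripper_width': 0.08534151284091726} 0.0187
scene {'mtx': array([[477.48925127,   0.        , 255.21348492],
       [  0.        , 477.48925127, 194.84078255],
       [  0.        ,   0.        ,   1.        ]]), 'k1': -0.048661029483318026, 'R': array([[ 0.53671264,  0.84373441,  0.00719588],
       [ 0.44112001, -0.27331292, -0.85481763],
       [-0.71927232,  0.46196568, -0.51887863]]), 't': array([-0.28252797, -0.12838   ,  1.88552818])}
scene dispenser [(0.96, [289, 133
[... 478 characters left out ...]
  [  0.        , 490.66534429, 195.06984253],
       [  0.        ,   0.        ,   1.        ]]), 'k1': 0.05342473044946611, 'R': array([[ 0.00442473, -0.99992641,  0.01129595],
       [-0.99787287, -0.00514978, -0.0649862 ],
       [ 0.06503959, -0.01098438, -0.99782223]]), 't': array([-0.03137668,  0.56831774,  1.72964216])}
top dispenser [(0.97, [148, 150, 219, 224])]
top dish_center [(0.85, [289, 167, 359, 219]), (0.42, [321, 138, 341, 155]), (0.31, [211, 186, 217, 198])]
top puck_center [(0.65, [209, 187, 219, 197])]
top block_center [(0.62, [195, 187, 207, 196])]
top square_center [(0.69, [186, 180, 199, 193])]
top dish_loop [(0.97, [292, 168, 361, 217]), (0.62, [150, 154, 219, 226])]
```

```bash
python3 - <<'E'
import cv2
a=cv2.imread("pics/scene0.png");b=cv2.imread("pics/top0.png")
cv2.imwrite("pics/s1.png",cv2.resize(a[110:310,120:400],None,fx=2.8,fy=2.8,interpolation=cv2.INTER_CUBIC))
cv2.imwrite("pics/t1.png",cv2.resize(b[120:260,130:400],None,fx=2.9,fy=2.9,interpolation=cv2.INTER_CUBIC))
E
```

```text
(no output)
```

View pics/s1.png

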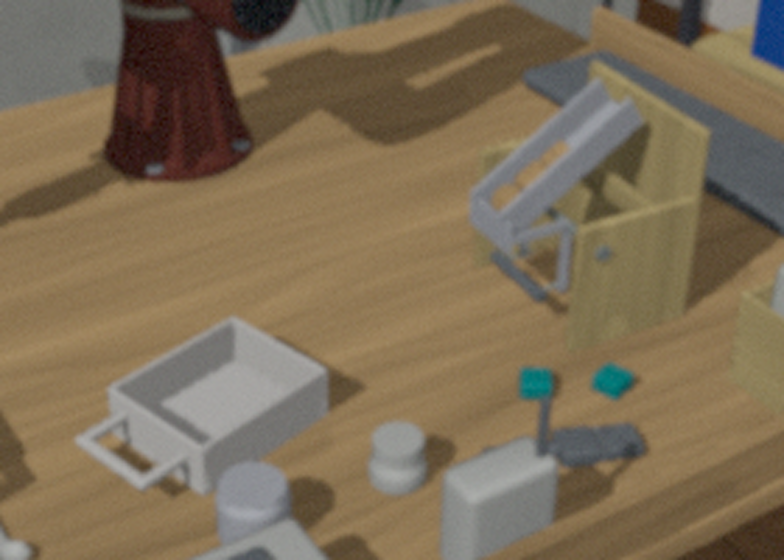

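View pics/t1.png

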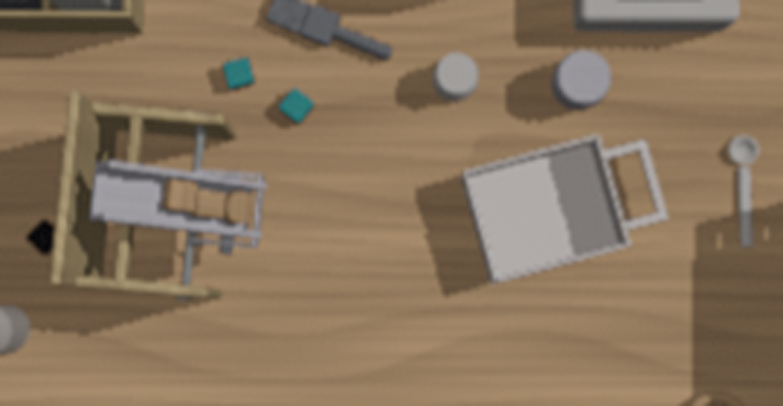

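View pics/top0.png

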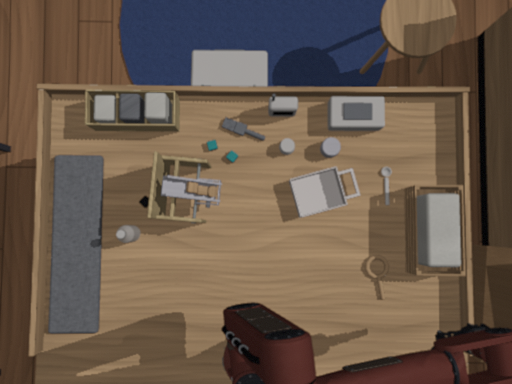

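```bash
python3 - <<'E'
import cv2
a=cv2.imread("pics/scene0.png");b=cv2.imread("pics/top0.png")
def z(im,x0,y0,x1,y1,f,n):
    c=cv2.resize(im[y0:y1,x0:x1],None,fx=f,fy=f,interpolation=cv2.INTER_CUBIC)
    for x in range(x0,x1,10):
        cv2.line(c,((x-x0)*f,0),((x-x0)*f,4),(0,0,255),1);cv2.putText(c,str(x),((x-x0)*f,14),0,.35,(0,0,255))
    for y in range(y0,y1,10):
        cv2.line(c,(0,(y-y0)*f),(4,(y-y0)*f),(0,0,255),1);cv2.putText(c,str(y),(5,(y-y0)*f+4),0,.35,(0,0,255))
    cv2.imwrite(n,c)
z(a,280,125,380,240,5,"pics/zs_disp.png")
z(b,140,145,230,235,6,"pics/zt_disp.png")
z(b,280,160,370,225,8,"pics/zt_dish.png")
z(a,140,215,250,295,7,"pics/zs_dish.png")
E
```

```text
(no output)
```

View pics/zs_disp.png

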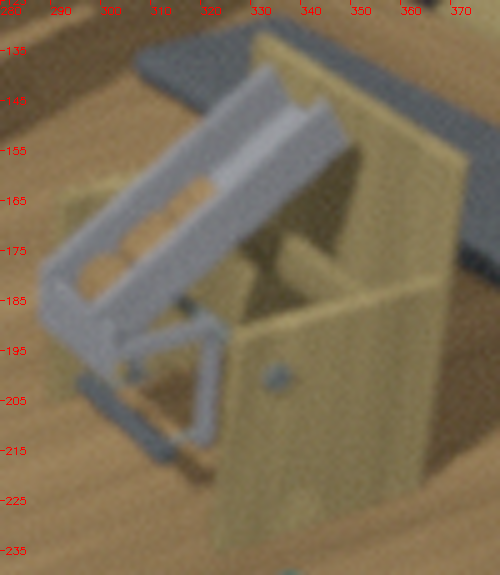

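View pics/zt_disp.png

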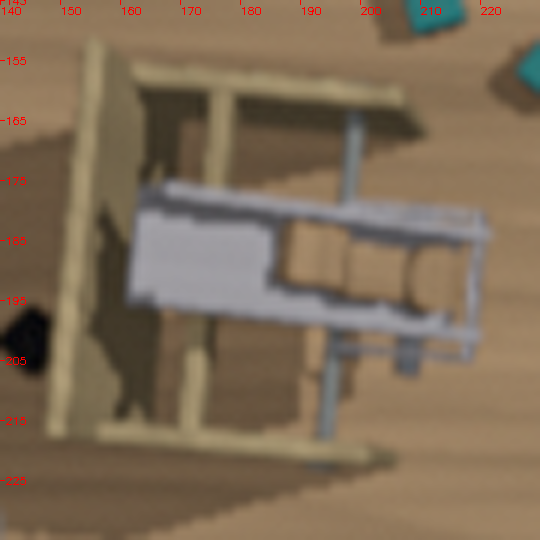

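View pics/zt_dish.png

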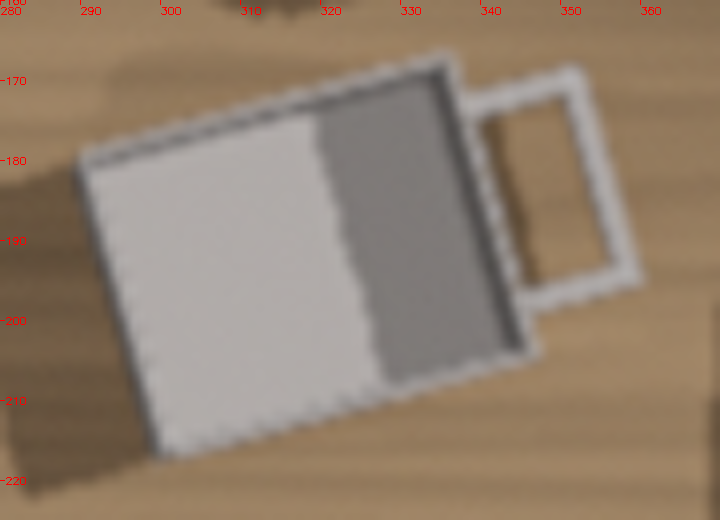

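View pics/zs_dish.png

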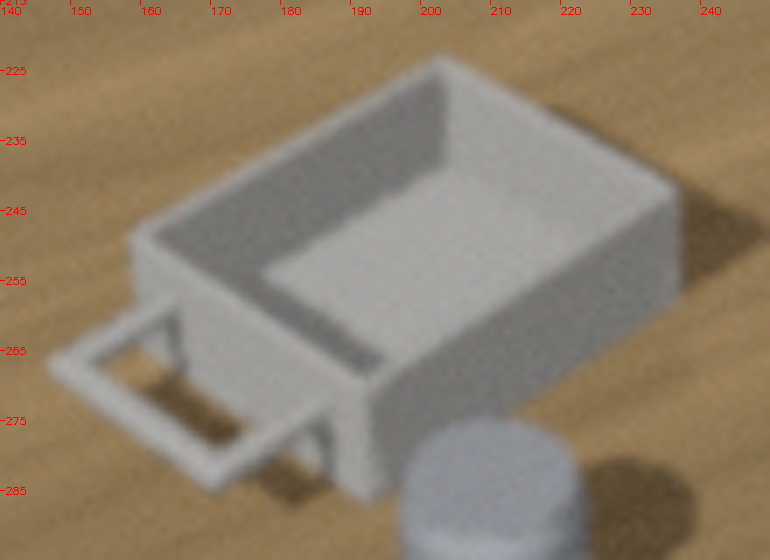

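```bash
cat > h.py <<'E'
import numpy as np,cv2
from scipy.optimize import least_squares
from cell import cams
C={n:cams.calibration(n) for n in("scene","top")}
def proj(n,X):
    c=C[n];X=np.atleast_2d(X)@np.array(c["R"]).T+c["t"]
    s=X[:,:2]/X[:,2:];r2=(s**2).sum(1,keepdims=True)
    s=s*(1+c["k1"]*r2);m=c["mtx"]
    return s*[m[0,0],m[1,1]]+[m[0,2],m[1,2]]
def T(p,P):
    P=np.atleast_2d(np.array(P,float));c,s=np.cos(p[2]),np.sin(p[2])
    return np.c_[p[0]+c*P[:,0]-s*P[:,1],p[1]+s*P[:,0]+c*P[:,1],P[:,2]]
def fit(obs,p0):
    f=lambda p:np.concatenate([(proj(n,T(p,np.array(P)/1000))-px).ravel() for n,P,px in obs])
    r=least_squares(f,p0,loss="soft_l1");return r.x,f(r.x).reshape(-1,2)
E
cat > fit0.py <<'E'
from h import *
h=np.array
dish=[("top",[[85,-70,58],[85,70,58],[-85,-70,58],[-85,70,58],[-141,-50,40],[-141,50,40]],
 h([[290,179.5],[299.5,217],[336.5,166.8],[347,204],[352.5,168],[360.3,195.5]])-.4),
("scene",[[85,-70,58],[85,70,58],[-85,70,58],[-85,-70,58],[-141,50,40]],h([[237,242],[203,223],[158.5,249],[192.5,270],[147,266.5]])-.4)]
disp=[("top",[[195,-104,240],[195,104,240],[35,-104,160],[35,104,160],[-10,-42,145],[-10,42,145]],
 h([[154.3,151.5],[147.8,217.5],[207.8,160],[201,222],[221,180],[217.8,204.8]])-.4),
("scene",[[195,-104,240],[195,104,240],[35,-104,0],[35,-104,160],[195,-104,0],[-12,42,145]],
h([[373,157],[331,132],[323,234],[326.5,191],[364,221],[288,178]])-.4)]
for n,o,p0 in(("dish",dish,[.55,-.2,1.8]),("disp",disp,[.55,.15,1.5])):
    p,r=fit(o,p0);print(n,p.round(4));print(r.round(1).tolist())
    from itertools import groupby
    for k in o:print(k[0],fit([k],p)[0].round(4))
E
python3 fit0.py
```

```text
dish [ 0.5798 -0.2249  1.8456]
[[-0.3, -0.5], [1.1, 0.7], [-0.1, -0.7], [0.6, 0.6], [-0.1, -0.1], [0.0, -0.3], [0.3, -0.3], [0.4, -0.3], [-0.1, -0.6], [-0.3, 0.6], [0.2, -0.3]]
top [ 0.58   -0.2241  1.8368]
scene [ 0.5802 -0.2254  1.8533]
disp [0.5691 0.1244 1.489 ]
[[-0.1, 0.2], [-0.4, 0.9], [0.3, -0.2], [1.2, 1.1], [-0.6, 0.2], [0.3, 0.7], [1.0, -0.4], [1.8, -0.8], [-0.1, 2.9], [0.8, 1.4], [-0.1, 2.4], [-0.7, 0.6]]
top [0.5703 0.1248 1.4847]
scene [0.5638 0.1275 1.5046]
```

```bash
python3 - <<'E'
from h import *
from cell import arm
from scipy.spatial.transform import Rotation as Ro
s=arm.state();R=Ro.from_rotvec(s["tcp_rot"]).as_matrix();print(R.round(3))
d=np.array([.5798,-.2249,1.846])
L=T(d,[[-.108,0,.035]])[0];print("loop",L)
yd=np.array([-np.sin(d[2]),np.cos(d[2]),0])
a=np.arctan2(R[1,1],R[0,1]);print("tool y ang",a,"dish y ang",d[2]+np.pi/2,"qpos6",s["qpos"][5])
tgt=np.array([L[0],L[1],.12]);print("shift tool",R.T@(tgt-s["tool_pos"])*1000)
# bystanders via top masks
for t in("tin","jar","spoon","rattle","brush"):
    for n in("top",):
        q=cams.search_frame(n,t)
        for k in q[:2]:
            e=k["extent"];u=((e[0]+e[2])*256,(e[1]+e[3])*192);c=C[n]
            f=least_squares(lambda p:proj(n,[p[0],p[1],.03])[0]-u,[.6,-.2]).x
            print(t,round(k["score"],2),f.round(3))
E
```

```text
[[ 0.     0.239 -0.971]
 [-0.    -0.971 -0.239]
 [-1.     0.    -0.   ]]
loop [ 0.60914824 -0.32883595  0.035     ]
tool y ang -1.328994508003167 dish y ang 3.4167963267948966 qpos6 -0.11221522536781116
shift tool [ 111.32822809 -159.89728203 -512.66581898]
tin 0.73 [ 0.743 -0.271]
jar 0.63 [ 0.744 -0.116]
spoon 0.45 [ 0.602 -0.471]
rattle 0.82 [ 0.28  -0.432]
brush 0.62 [0.806 0.044]
```

Emit:
apply_moves(steps=[[[0,-17,-55],0,0.3],[[0,-17,-55],0,0.4],[[0,-17,-55],0,0.5],[[0,-17,-55],0,0.6],[[0,-17,-55],0,0.6],[[0,-17,-55],0,0.6],[[0,-17,-55],0,0.6],[[0,-17,-55],0,0.6]], force=60)

```text
clock: 1.95
tool_pos: [0.5459, -0.3684, 0.2315]
tcp_rot: [2.093, 0.254, -2.092]
contact_force: [0.1, -1.0, -0.5]
gripper_width: 0.0342
```

Emit:
apply_moves(steps=[[[0,-12,-36],0,0.6],[[0,-12,-36],0,0.6],[[5,0,0],-0.18,0.6],[[10,0,0],-0.18,0.6],[[10,0,0],-0.18,0.6],[[10,0,0],-0.18,0.6],[[10,0,0],-0.18,0.6],[[10,0,0],-0.18,0.6]])

```text
clock: 2.95
tool_pos: [0.6085, -0.3289, 0.1759]
tcp_rot: [1.386, 1.084, -1.386]
contact_force: [0.6, 0.3, -0.2]
gripper_width: 0.0342
```

Emit:
apply_moves(steps=[[[10,0,0],-0.18,0.8],[[10,0,0],-0.18,0.8],[[10,0,0],-0.164,0.8],[[0,0,0],0,0.8],[[0,0,0],0,0.8]])

```text
clock: 3.58
tool_pos: [0.6087, -0.329, 0.1467]
tcp_rot: [1.006, 1.325, -1.006]
contact_force: [0.5, -0.0, 0.1]
gripper_width: 0.017
```

```bash
cat > st.py <<'E'
from h import *
from cell import arm
from scipy.spatial.transform import Rotation as Ro
def show(L=None,yaw=None):
    s=arm.state();R=Ro.from_rotvec(s["tcp_rot"]).as_matrix()
    print("t",round(s["clock"],2),s["tool_pos"].round(4),"yaw",round(np.arctan2(R[1,1],R[0,1]),4),"F",s["contact_force"].round(1),"w",round(s["gripper_width"],4),"q",s["qpos"].round(2))
    if L is not None: print("to go mm",(R.T@(np.array(L)-s["tool_pos"])*1000).round(1))
    if yaw is not None: print("roll",round(np.arctan2(R[1,1],R[0,1])-yaw,3))
    return s,R
E
python3 -c "
from st import *
show([.6091,-.3288,.02],.2752)"
```

```text
t 3.58 [ 0.6087 -0.329   0.1467] yaw 0.2727 F [ 0.5 -0.   0.1] w 0.017 q [-0.6   0.43  1.51 -0.    1.21 -0.87]
to go mm [ 1.267e+02  4.000e-01 -1.000e-01]
roll -0.002
```

Emit:
apply_moves(steps=[[[40,0,2],0,0.8],[[40,0,2],0,0.8],[[20,0,2],0,0.8],[[12,0,0],0,0.8],[[10,0,0],0,0.8],[[8,0,0],0,0.8],[[3,0,0],0,0.8],[[0,0,0],0,0.8]])

```text
clock: 4.58
tool_pos: [0.6103, -0.3347, 0.0136]
tcp_rot: [1.004, 1.326, -1.004]
contact_force: [0.6, -0.5, -0.8]
gripper_width: 0.017
```

```bash
cat > look.py <<'E'
import sys
from st import *
k=sys.argv[1]
b=cams.get_image("top");a=cams.get_image("scene")
x0,y0,w,h=map(int,sys.argv[2:6]) if len(sys.argv)>5 else (200,140,180,110)
A=cv2.resize(b[y0:y0+h,x0:x0+w],(780,int(780*h/w)),interpolation=cv2.INTER_CUBIC)[:330]
x0,y0,w,h=map(int,sys.argv[6:10]) if len(sys.argv)>9 else (140,170,260,130)
B=cv2.resize(a[y0:y0+h,x0:x0+w],(780,int(780*h/w)),interpolation=cv2.INTER_CUBIC)
O=np.vstack([A,B]);cv2.imwrite(f"pics/{k}.png",cv2.resize(O,None,fx=min(1,600/O.shape[0]),fy=min(1,600/O.shape[0])))
cv2.imwrite(f"pics/{k}_t.png",b);cv2.imwrite(f"pics/{k}_s.png",a)
show()
E
python3 look.py a1
```

```text
t 4.67 [ 0.6105 -0.3349  0.0139] yaw 0.275 F [-0.8 -0.5 -0.7] w 0.0169 q [-0.6   0.6   1.54  0.    1.   -0.88]
```

View pics/a1.png

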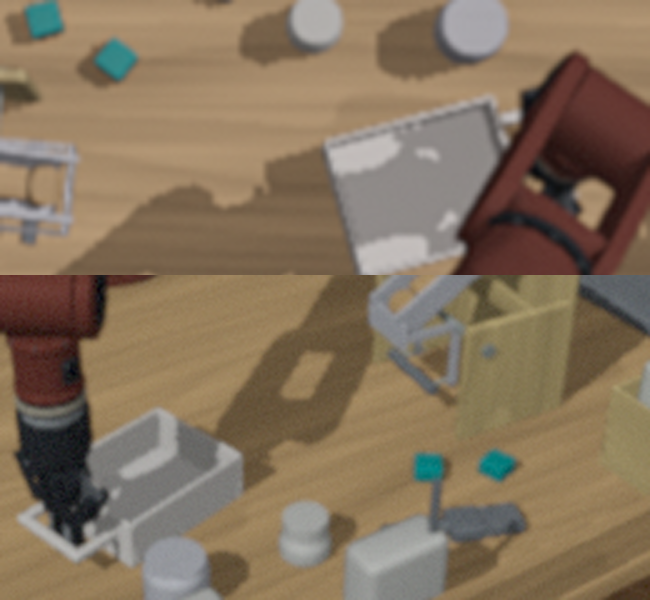

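Fingers are inside the loop, no contact. Spread them against the side bars.

Emit:
apply_moves(steps=[[[0,0,0],0,0.6],[[0,0,0],0,0.4],[[0,0,0],0,0.2],[[0,0,0],0,0.1],[[0,0,0],0,0.0],[[0,0,0],0,0.0]], force=60)

```text
clock: 5.42
tool_pos: [0.6103, -0.3348, 0.0133]
tcp_rot: [1.004, 1.326, -1.004]
contact_force: [1.5, -0.6, -0.4]
gripper_width: 0.054
```

```bash
python3 look.py a2
```

```text
t 5.53 [ 0.6102 -0.3347  0.0133] yaw 0.2748 F [ 2.  -0.5 -0.5] w 0.0545 q [-0.6   0.6   1.54  0.    1.   -0.88]
```

View pics/a2.png

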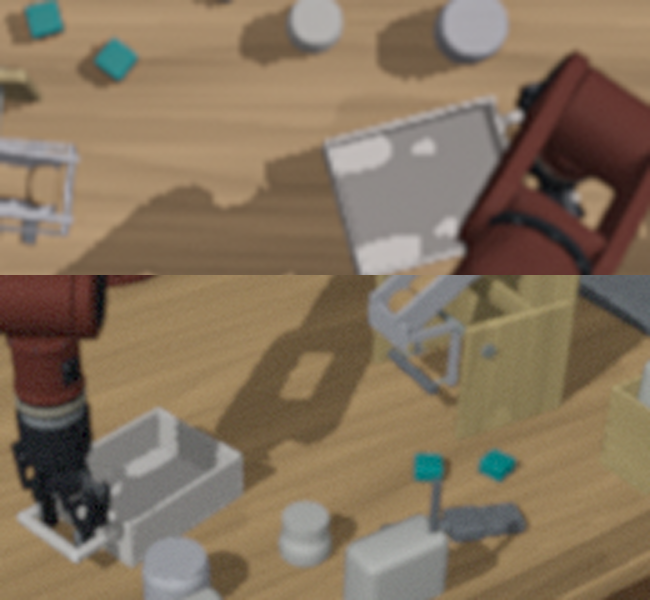

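Emit:
apply_moves(steps=[[[0,-4,-6.5],0.022,0],[[0,-4,-6.5],0.022,0],[[0,-4,-6.5],0.022,0],[[0,-4,-6.5],0.022,0],[[0,-4,-6.5],0.023,0],[[0,-4,-6.5],0.023,0],[[0,-4,-6.5],0.023,0],[[0,-4,-6.5],0.023,0]])

```text
clock: 6.52
tool_pos: [0.5682, -0.2896, 0.0133]
tcp_rot: [1.14, 1.252, -1.14]
contact_force: [-0.9, -1.2, -2.1]
gripper_width: 0.0537
```

```bash
python3 look.py a3
```

```text
t 6.62 [ 0.5681 -0.2889  0.0133] yaw 0.0945 F [-0.3  0.8 -0.8] w 0.0538 q [-0.58  0.5   1.7   0.    0.95 -0.68]
```

View pics/a3.png

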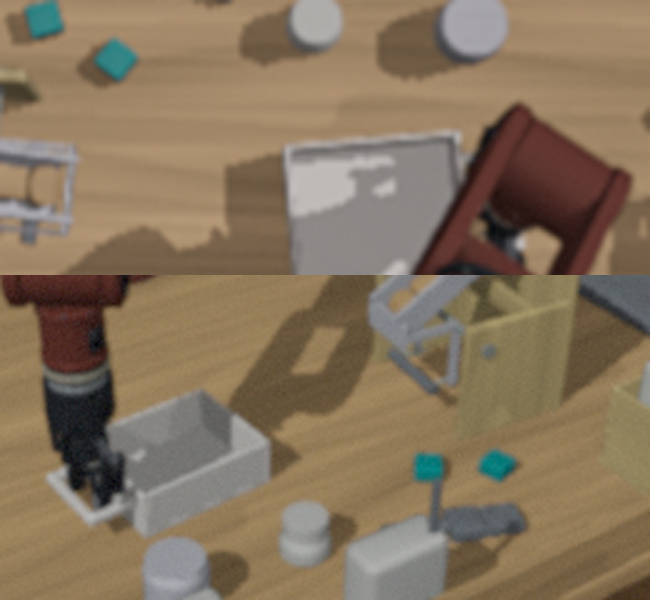

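Emit:
apply_moves(steps=[[[0,-3.6,-6.4],0.022,0],[[0,-3.6,-6.4],0.022,0],[[0,-3.6,-6.4],0.022,0],[[0,-3.6,-6.4],0.022,0],[[0,-3.6,-6.4],0.022,0],[[0,-3.6,-6.4],0.022,0],[[0,-3.6,-6.4],0.022,0],[[0,-3.6,-6.4],0.024,0]])

```text
clock: 7.62
tool_pos: [0.5386, -0.2389, 0.0133]
tcp_rot: [1.271, 1.168, -1.271]
contact_force: [0.3, -1.6, -1.5]
gripper_width: 0.0538
```

Emit:
apply_moves(steps=[[[0,0,-10],0,0],[[0,0,-10],0,0],[[0,0,-10],0,0],[[0,0,-10],0,0],[[0,0,0],0,0]])

```text
clock: 8.25
tool_pos: [0.5423, -0.1979, 0.0132]
tcp_rot: [1.27, 1.171, -1.269]
contact_force: [1.1, 1.9, -1.3]
gripper_width: 0.054
```

```bash
python3 look.py a4 190 140 160 90; python3 -c "
import cv2,numpy as np
b=cv2.imread('pics/a4_t.png');a=cv2.imread('pics/a4_s.png')
def z(im,x0,y0,x1,y1,f,n):
    c=cv2.resize(im[y0:y1,x0:x1],None,fx=f,fy=f,interpolation=cv2.INTER_CUBIC)
    for x in range(x0,x1,10): cv2.putText(c,str(x),((x-x0)*f,14),0,.35,(0,0,255));cv2.line(c,((x-x0)*f,0),((x-x0)*f,4),(0,0,255),1)
    for y in range(y0,y1,10): cv2.putText(c,str(y),(5,(y-y0)*f+4),0,.35,(0,0,255))
    cv2.imwrite(n,c)
z(b,200,150,330,230,6,'pics/a4zt.png')
z(a,180,170,330,280,5,'pics/a4zs.png')
"
```

```text
t 8.35 [ 0.5423 -0.1986  0.0133] yaw -0.0822 F [-0.2  2.  -1.8] w 0.0539 q [-0.47  0.4   1.85  0.    0.9  -0.39]
```

View pics/a4zt.png

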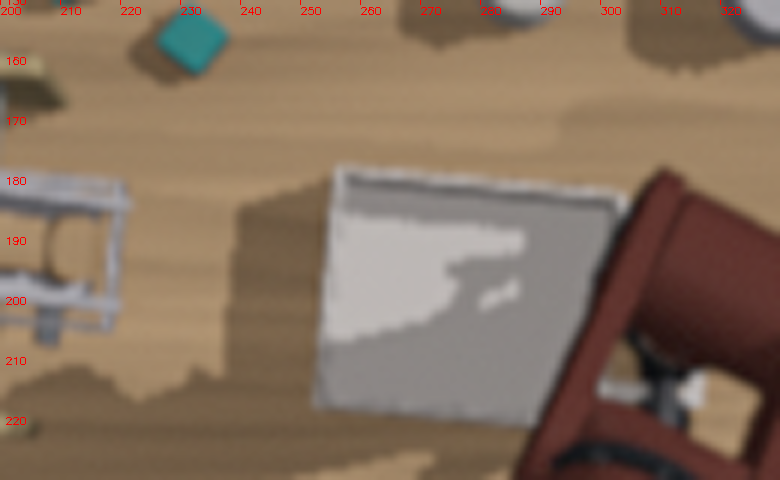

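View pics/a4zs.png

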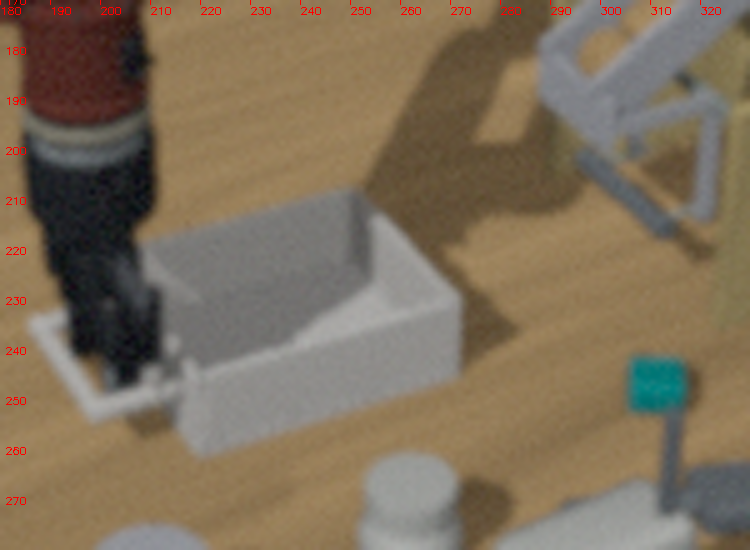

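```bash
cat > f2.py <<'E'
from st import *
h=np.array
o=[("top",[[85,-70,58],[85,70,58],[-85,-70,58]],h([[255.5,178],[252.8,217.3],[303.5,182]])-.4),
("scene",[[85,-70,58],[85,70,58],[-85,70,58],[85,-70,0],[-85,-70,0]],h([[271.7,230],[250,208],[208,219],[271.5,246],[220.5,261]])-.4)]
p,r=fit(o,[.55,-.1,1.49]);print(p.round(4),r.round(1).tolist())
for k in o:print(k[0],fit([k],p)[0].round(4))
D=h([.5700,.1247,1.487]);c,s=np.cos(D[2]),np.sin(D[2])
v=p[:2]-D[:2];print("dish in disp",v@[c,s],v@[-s,c],p[2]-D[2])
st,R=show();w=st["tool_pos"][:2]-p[:2];print("tcp in dish",w@[np.cos(p[2]),np.sin(p[2])],w@[-np.sin(p[2]),np.cos(p[2])])
E
python3 f2.py
```

```text
[ 0.5508 -0.0846  1.483 ] [[0.4, -0.3], [-0.7, 0.4], [0.9, 0.2], [0.9, -0.4], [0.9, -1.4], [-7.3, 1.3], [0.6, -0.6], [-0.4, 0.7]]
top [ 0.5514 -0.0843  1.4967]
scene [ 0.5501 -0.0843  1.4637]
dish in disp -0.21021146405674537 0.001643289912724194 -0.003951974571174022
t 8.35 [ 0.5423 -0.1986  0.0133] yaw -0.0822 F [-0.2  2.  -1.8] w 0.0539 q [-0.47  0.4   1.85  0.    0.9  -0.39]
tcp in dish -0.11426470591203765 -0.001551741384422595
```

Emit:
apply_moves(steps=[[[0,0,-13],0,0],[[0,0,-13],0,0],[[0,0,-13],0,0],[[0,0,-13],0,0],[[0,0,-13],0,0],[[0,0,-13],0,0],[[0,0,-13],0,0],[[0,0,-13],0,0]])

```text
clock: 9.35
tool_pos: [0.5509, -0.095, 0.0133]
tcp_rot: [1.27, 1.169, -1.27]
contact_force: [0.4, -0.9, -1.7]
gripper_width: 0.0543
```

Emit:
apply_moves(steps=[[[0,0,-4],0,0],[[0,0,-4],0,0],[[0,0,-2],0,0],[[0,0,-2],0,0],[[0,0,0],0,0]])

```text
clock: 9.98
tool_pos: [0.5519, -0.0838, 0.0133]
tcp_rot: [1.271, 1.169, -1.27]
contact_force: [0.5, -0.7, -1.8]
gripper_width: 0.0536
```

```bash
python3 look.py a5 170 150 130 75 200 150 170 100; python3 - <<'E'
from h import *
D=[.5700,.1247,1.487]
for x in(0,15,30,45):
    for y in(-50,50): print(x,y,proj("scene",T(D,[[x/1e3,y/1e3,.045]]))[0].round(1),end=" ")
E
```

```text
t 10.07 [ 0.5518 -0.0838  0.0132] yaw -0.0834 F [-0.2 -0.4 -2.1] w 0.0539 q [-0.28  0.36  1.89  0.    0.88 -0.19]
0 -50 [304.5 218.7] 0 50 [287.8 203.3] 15 -50 [308.6 217.5] 15 50 [291.8 202.2] 30 -50 [312.7 216.2] 30 50 [295.7 201.1] 45 -50 [316.7 215. ] 45 50 [299.6 200. ]
```

View pics/a5.png

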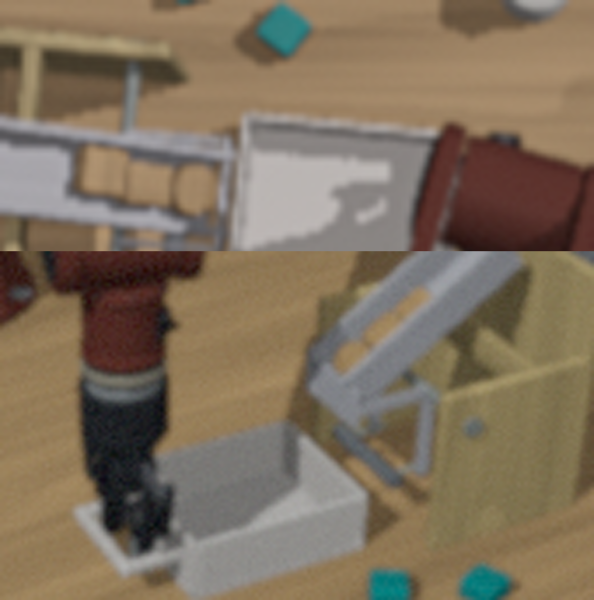

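Emit:
apply_moves(steps=[[[0,0,-4],0,0],[[0,0,-4],0,0],[[0,0,-4],0,0],[[0,0,-3],0,0],[[0,0,-2],0,0],[[0,0,-2],0,0],[[0,0,-2],0,0],[[0,0,-2],0,0]])

```text
clock: 11.08
tool_pos: [0.5538, -0.0609, 0.0133]
tcp_rot: [1.27, 1.169, -1.27]
contact_force: [0.0, -2.0, -1.9]
gripper_width: 0.054
```

Emit:
apply_moves(steps=[[[0,0,-1.5],0,0],[[0,0,-1.5],0,0]])

```text
clock: 11.32
tool_pos: [0.554, -0.0579, 0.0133]
tcp_rot: [1.27, 1.169, -1.27]
contact_force: [-0.9, -1.3, -2.0]
gripper_width: 0.0539
```

Emit:
apply_moves(steps=[[[0,0,-1.5],0,0],[[0,0,-1.5],0,0]])

```text
clock: 11.58
tool_pos: [0.5543, -0.0549, 0.0133]
tcp_rot: [1.27, 1.169, -1.27]
contact_force: [-0.6, -1.3, -1.3]
gripper_width: 0.054
```

Emit:
apply_moves(steps=[[[0,0,-1.5],0,0],[[0,0,-1.5],0,0]])

```text
clock: 11.82
tool_pos: [0.5545, -0.0519, 0.0133]
tcp_rot: [1.27, 1.169, -1.27]
contact_force: [0.1, -0.9, -2.6]
gripper_width: 0.0539
```

```bash
python3 look.py a6 170 150 130 75 200 150 170 100
```

```text
t 11.93 [ 0.5545 -0.0517  0.0133] yaw -0.083 F [ 0.2 -0.7 -1.7] w 0.0544 q [-0.22  0.36  1.9   0.    0.88 -0.14]
```

View pics/a6.png

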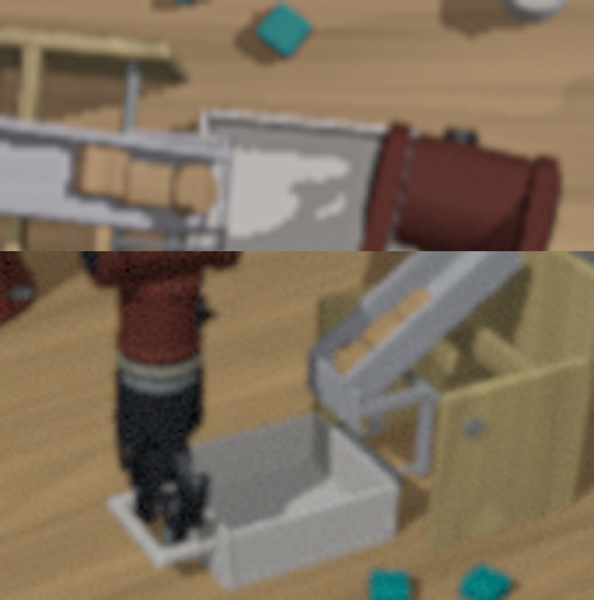

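Emit:
apply_moves(steps=[[[0,0,-1.5],0,0],[[0,0,-1.5],0,0]])

```text
clock: 12.18
tool_pos: [0.5548, -0.049, 0.0133]
tcp_rot: [1.27, 1.169, -1.27]
contact_force: [-0.4, -0.9, -2.3]
gripper_width: 0.054
```

Emit:
apply_moves(steps=[[[0,0,-1.5],0,0],[[0,0,-1.5],0,0]])

```text
clock: 12.42
tool_pos: [0.5552, -0.0472, 0.0135]
tcp_rot: [1.267, 1.167, -1.27]
contact_force: [-0.1, -5.9, -1.0]
gripper_width: 0.054
```

Emit:
apply_moves(steps=[[[0,0,-1.5],0,0],[[0,0,-1.5],0,0]])

```text
clock: 12.68
tool_pos: [0.5554, -0.0444, 0.0135]
tcp_rot: [1.267, 1.167, -1.27]
contact_force: [-0.1, -6.3, -1.7]
gripper_width: 0.0541
```

Emit:
apply_moves(steps=[[[0,0,-1.5],0,0],[[0,0,-1.5],0,0]])

```text
clock: 12.92
tool_pos: [0.5557, -0.0415, 0.0135]
tcp_rot: [1.267, 1.167, -1.27]
contact_force: [0.6, -6.2, -1.8]
gripper_width: 0.0541
```

```bash
python3 look.py a7 170 150 130 75 200 150 170 100
```

```text
t 13.03 [ 0.5556 -0.0413  0.0135] yaw -0.0817 F [-0.5 -5.4 -1.9] w 0.0543 q [-0.2   0.36  1.9  -0.    0.88 -0.12]
```

View pics/a7.png

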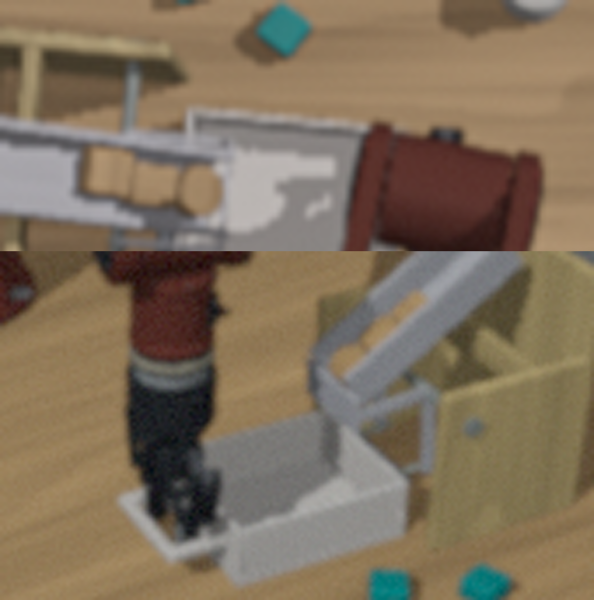

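Emit:
apply_moves(steps=[[[0,0,-2],0,0],[[0,0,-2],0,0],[[0,0,-2],0,0],[[0,0,-2],0,0],[[0,0,-2],0,0],[[0,0,-2],0,0],[[0,0,-2],0,0],[[0,0,-2],0,0]])

```text
clock: 14.02
tool_pos: [0.5569, -0.0258, 0.0135]
tcp_rot: [1.267, 1.167, -1.27]
contact_force: [-0.8, -7.6, -2.1]
gripper_width: 0.0538
```

Emit:
apply_moves(steps=[[[0,0,-1],0,0],[[0,0,-1],0,0],[[0,0,-1],0,0],[[0,0,-1],0,0],[[0,0,0],0,0],[[0,0,0],0,0],[[0,0,0],0,0],[[0,0,0],0,0]])

```text
clock: 15.02
tool_pos: [0.5573, -0.0218, 0.0135]
tcp_rot: [1.267, 1.167, -1.27]
contact_force: [-0.6, -7.2, -1.7]
gripper_width: 0.0538
```

```bash
python3 look.py a8 170 150 130 75 200 150 170 100
```

```text
t 15.12 [ 0.5573 -0.0218  0.0135] yaw -0.0815 F [-0.7 -6.9 -2.1] w 0.0533 q [-0.16  0.36  1.9  -0.    0.88 -0.08]
```

View pics/a8.png

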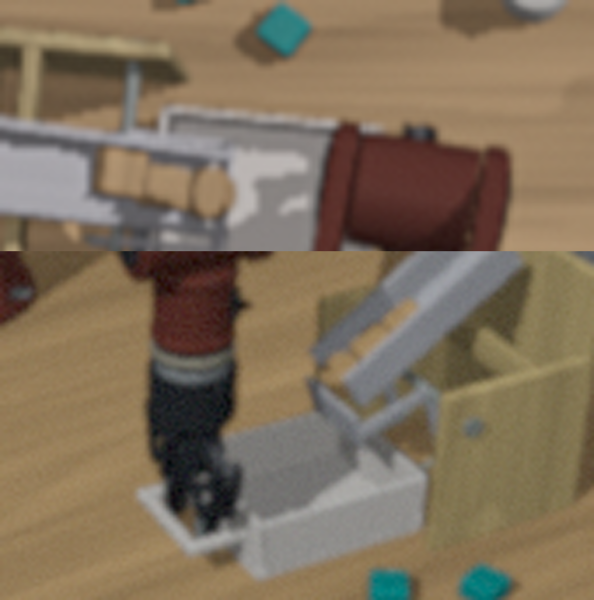

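Emit:
apply_moves(steps=[[[0,0,-1],0,0],[[0,0,-1],0,0],[[0,0,0],0,0],[[0,0,0],0,0]])

```text
clock: 15.62
tool_pos: [0.5574, -0.0198, 0.0135]
tcp_rot: [1.267, 1.167, -1.27]
contact_force: [-0.7, -7.1, -1.0]
gripper_width: 0.0542
```

```bash
python3 look.py a9 170 150 130 75 200 150 170 100
```

```text
t 15.72 [ 0.5574 -0.0198  0.0135] yaw -0.0815 F [-0.4 -7.3 -2.1] w 0.0539 q [-0.16  0.36  1.9  -0.    0.88 -0.08]
```

View pics/a9.png

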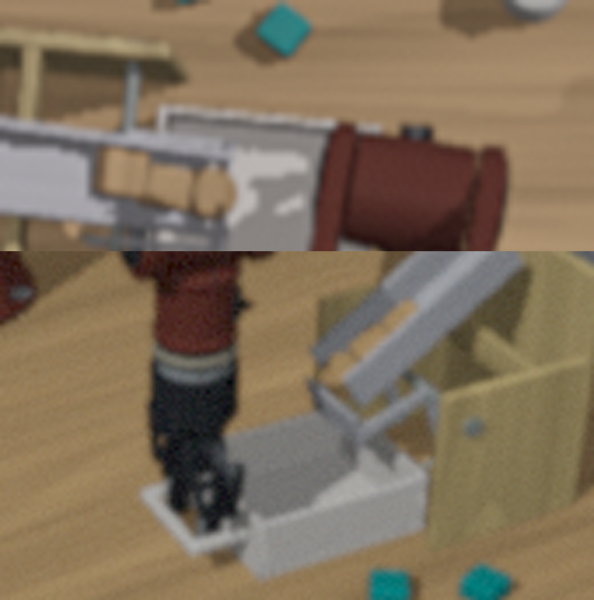

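Emit:
apply_moves(steps=[[[0,0,-1],0,0],[[0,0,-1],0,0],[[0,0,0],0,0],[[0,0,0],0,0]])

```text
clock: 16.23
tool_pos: [0.5575, -0.0177, 0.0134]
tcp_rot: [1.267, 1.167, -1.27]
contact_force: [-0.5, -6.0, -2.0]
gripper_width: 0.0542
```

```bash
python3 look.py a10 170 150 130 75 200 150 170 100
```

```text
t 16.32 [ 0.5575 -0.0177  0.0133] yaw -0.0819 F [-0.9 -6.2 -1.9] w 0.0539 q [-0.16  0.36  1.9  -0.    0.88 -0.07]
```

View pics/a10.png

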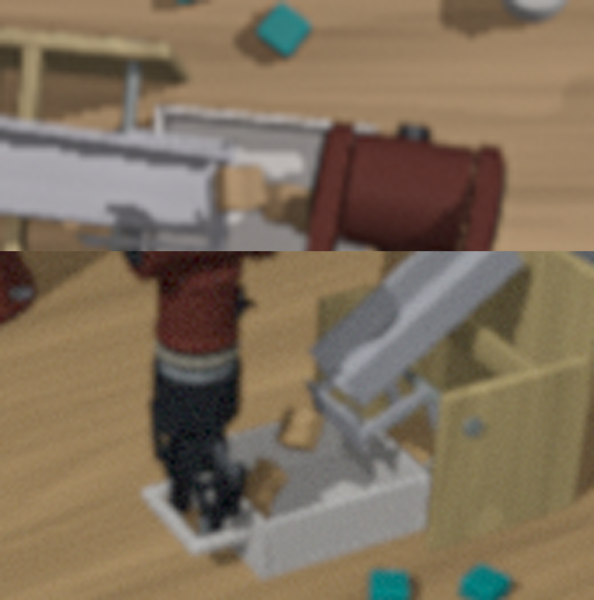

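The pieces are falling. Hold until they settle.

Emit:
apply_moves(steps=[[[0,0,0],0,0],[[0,0,0],0,0],[[0,0,0],0,0],[[0,0,0],0,0],[[0,0,0],0,0],[[0,0,0],0,0],[[0,0,0],0,0],[[0,0,0],0,0]])

```text
clock: 17.32
tool_pos: [0.5574, -0.0177, 0.0133]
tcp_rot: [1.267, 1.167, -1.271]
contact_force: [-0.3, -6.6, -2.3]
gripper_width: 0.0541
```

```bash
python3 look.py a11 170 150 130 75 200 150 170 100
```

```text
t 17.43 [ 0.5575 -0.0177  0.0133] yaw -0.0818 F [-0.3 -6.2 -2.4] w 0.0539 q [-0.16  0.36  1.9  -0.    0.88 -0.07]
```

View pics/a11.png

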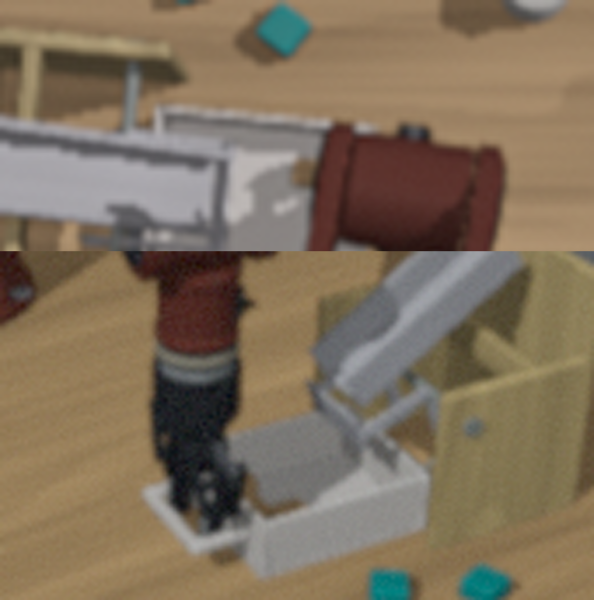

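Emit:
apply_moves(steps=[[[0,0,2],0,0],[[0,0,4],0,0],[[0,0,6],0,0],[[0,0,8],0,0],[[0,0,8],0,0],[[0,0,8],0,0],[[0,0,8],0,0],[[0,0,8],0,0]])

```text
clock: 18.42
tool_pos: [0.5531, -0.068, 0.0132]
tcp_rot: [1.271, 1.169, -1.27]
contact_force: [0.7, 1.7, -2.6]
gripper_width: 0.0536
```

Emit:
apply_moves(steps=[[[0,0,10],0,0],[[0,0,12],0,0],[[0,0,12],0,0],[[0,0,12],0,0],[[0,0,12],0,0],[[0,0,10],0,0],[[0,0,6],0,0],[[0,0,3],0,0]])

```text
clock: 19.42
tool_pos: [0.5467, -0.1451, 0.0133]
tcp_rot: [1.27, 1.169, -1.27]
contact_force: [0.9, 2.1, -2.7]
gripper_width: 0.0538
```

```bash
python3 look.py a12 170 150 160 90 180 150 190 110
```

```text
t 19.52 [ 0.5467 -0.1453  0.0133] yaw -0.083 F [-0.5 -1.2 -1.6] w 0.054 q [-0.38  0.38  1.88 -0.    0.89 -0.3 ]
```

View pics/a12.png

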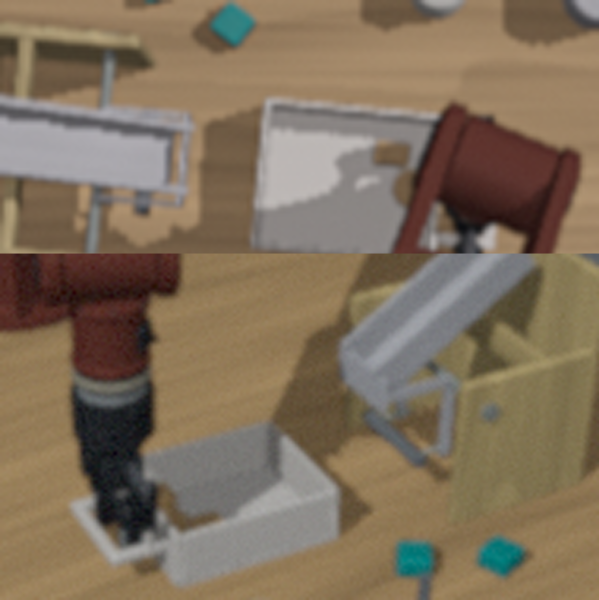

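Emit:
apply_moves(steps=[[[0,0,0],0,0.3],[[0,0,0],0,0.5],[[0,0,0],0,0.7],[[0,0,0],0,0.8],[[0,0,0],0,0.8],[[-4,0,0],0,0.8],[[-10,0,0],0,0.8],[[-20,0,0],0,0.8]])

```text
clock: 20.52
tool_pos: [0.5461, -0.1444, 0.0477]
tcp_rot: [1.27, 1.17, -1.271]
contact_force: [0.4, -0.1, 0.1]
gripper_width: 0.0171
```

Emit:
apply_moves(steps=[[[-30,0,0],0,0.8],[[-40,0,0],0,0.8],[[-40,0,0],0,0.8],[[-30,0,20],0,0.8],[[0,0,50],0,0.8],[[0,0,50],0,0.8],[[0,0,50],0,0.8],[[0,0,50],0,0.8]])

```text
clock: 21.52
tool_pos: [0.5286, -0.3657, 0.1895]
tcp_rot: [1.27, 1.166, -1.269]
contact_force: [0.7, 0.6, 0.3]
gripper_width: 0.0167
```

```bash
python3 look.py a13 170 150 160 90 180 150 190 110; python3 -c "
from h import *
for t in('puck_center','block_center','square_center'):
  for n in('top','scene'):
    print(t,n,[(round(k['score'],2),[round(a*b) for a,b in zip(k['extent'],[512,384]*2)]) for k in cams.search_frame(n,t)][:4])"
```

```text
t 21.62 [ 0.528  -0.3694  0.1896] yaw -0.0878 F [ 0.9 -0.4 -0.8] w 0.0173 q [-0.72  0.29  1.6  -0.    1.24 -0.63]
puck_center top [(0.61, [147, 154, 219, 225]), (0.57, [278, 195, 280, 206]), (0.18, [220, 116, 263, 141])]
puck_center scene []
block_center top [(0.64, [150, 151, 221, 220]), (0.38, [281, 198, 280, 204])]
block_center scene []
square_center top [(0.51, [272, 189, 281, 194]), (0.44, [139, 199, 149, 207])]
square_center scene [(0.59, [243, 233, 247, 239]), (0.51, [330, 239, 346, 248]), (0.29, [207, 201, 292, 256])]
```

View pics/a13.png

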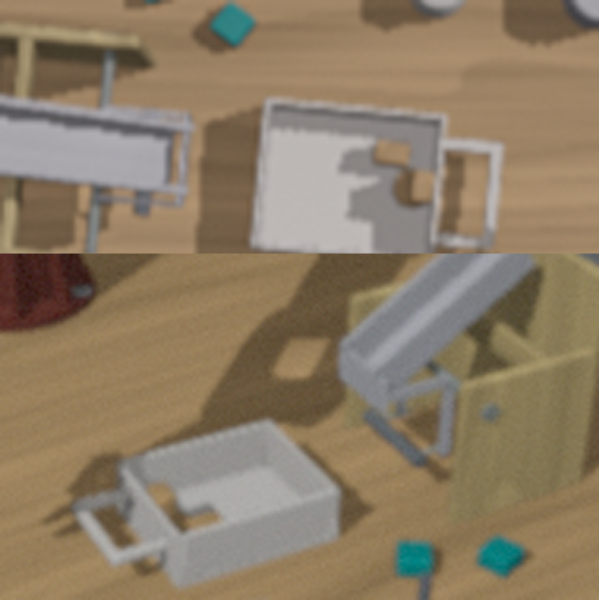

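```bash
python3 -c "
import cv2,numpy as np
b=cv2.imread('pics/a13_t.png');a=cv2.imread('pics/a13_s.png')
A=cv2.resize(b[170:225,232:312],None,fx=9,fy=9,interpolation=cv2.INTER_CUBIC)
cv2.imwrite('pics/z13t.png',A)
cv2.imwrite('pics/z13s.png',cv2.resize(a[195:265,195:295],None,fx=8,fy=8,interpolation=cv2.INTER_CUBIC))"
```

```text
(no output)
```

View pics/z13t.png

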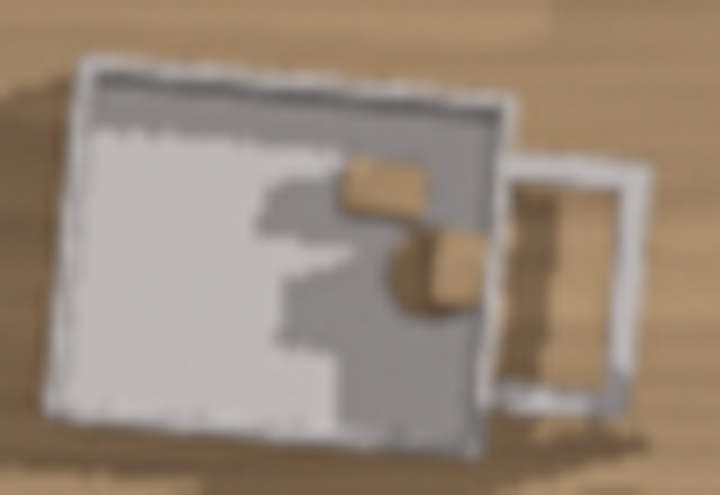

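View pics/z13s.png

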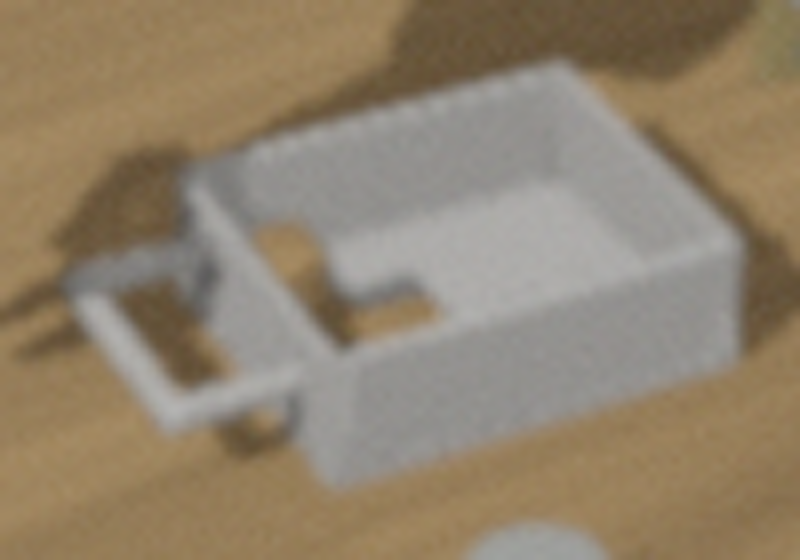

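```bash
python3 - <<'E'
from st import *
h=np.array;o8=h([232,170.]);
c=h([[80,60],[45,415],[515,98],[483,455]])/9+o8-.45
p,r=fit([("top",[[85,-70,58],[85,70,58],[-85,-70,58],[-85,70,58]],c)],[.55,-.05,1.48]);print(p.round(4),r.round(1).tolist())
D=h([.5700,.1247,1.487]);v=p[:2]-D[:2];print("x in disp",v@[np.cos(D[2]),np.sin(D[2])])
for nm,u,z in(("top piece",(458,268),.062),("single",(387,187),.035),("puck",(425,272),.027)):
    q=h(u)/9+o8-.45
    f=least_squares(lambda w:(proj("top",T(p,[[w[0],w[1],z]]))[0]-q),[0,0]).x;print(nm,f.round(3))
# change detection between previous and now
cams.get_image("top")
b=cams.get_image("top");b0=cv2.imread("pics/a13_t.png");d=cv2.absdiff(b,b0).max(2)[165:225,215:312];print("diff",d.max(),(d>40).sum())
show()
for t in("tin","jar","spoon","rattle","brush","bottle"):
    k=cams.search_frame("top",t)[:1]
    for e in k:
        e2=e["extent"];u=((e2[0]+e2[2])*256,(e2[1]+e2[3])*192)
        print(t,round(e["score"],2),least_squares(lambda w:proj("top",[w[0],w[1],.03])[0]-u,[.6,-.2]).x.round(3))
E
```

```text
[ 0.5555 -0.0318  1.4844] [[-0.1, -0.3], [-0.0, 0.2], [0.0, -0.1], [0.1, 0.2]]
x in disp -0.15717286906979852
top piece [-0.068 -0.002]
single [-0.039 -0.032]
puck [-0.057 -0.001]
diff 26 0
t 22.02 [ 0.5289 -0.3627  0.1875] yaw -0.0814 F [-0.3  0.3  0.6] w 0.017 q [-0.71  0.29  1.61  0.    1.24 -0.63]
tin 0.87 [ 0.739 -0.273]
jar 0.66 [ 0.74 -0.12]
spoon 0.48 [ 0.653 -0.472]
rattle 0.7 [0.587 0.242]
brush 0.82 [0.809 0.046]
bottle 0.66 [ 0.734 -0.273]
```

```bash
python3 -c "
import cv2,numpy as np
b=cv2.imread('pics/a13_t.png');a=cv2.imread('pics/top0.png')
cv2.imwrite('pics/z14.png',cv2.resize(np.hstack([a[130:310,260:430],b[130:310,260:430]]),None,fx=2.3,fy=2.3))"
```

```text
(no output)
```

View pics/z14.png

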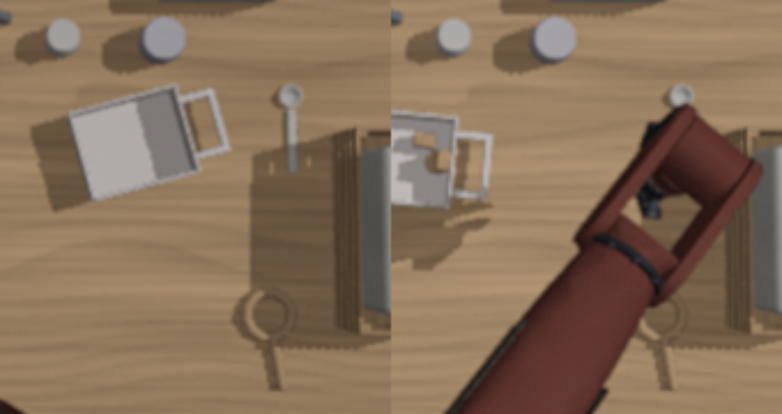

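The spoon has not moved; the arm only hides part of it. Handing in.

```bash
python3 -c "
from cell import job
print(job.job_done())"
```

```text
the job is handed in; nothing more can be done
None
```

I filled the dish with all three pieces, drew it clear of the dispenser, let go, and handed the job in at about 22 s of the 70 s. The hand-in reports no verdict.

**How it went:**
- I spread the fingers inside the handle loop and slid the dish into line with the dispenser.
- The paddle met the dish at a force step from about 1 N to 6 N. I pressed on roughly 29 mm, and the highest force I read was about 7.6 N.
- The pieces slid off, and I held the dish there another second before drawing it back.

**Last checks:**
- **Dish:** it stands clear, with its centre about 157 mm in front of the chute's lip.
- **Pieces:** all three are inside the dish. The one nearest a limit stands on the puck by the back wall, with its centre at about x = -68 mm against a limit of -80 mm. I placed it from the top picture with an assumed height.
- **Stillness:** two pictures about 0.3 s apart showed no change around the dish.
- **Gripper:** it is about 0.19 m above the table and away from everything.

**Disagreements:**
- The network put the spoon's centre about 50 mm from where it was at the start. In the picture the spoon's bowl is where it was and the arm hides the rest, so I read this as an occlusion error.
- The network's rattle position was wrong: its box landed on the dispenser. In the picture the rattle is in place.
- Its bottle position fell on the tin. I did not check the bottle separately at the end, but the arm never went near it.
- The networks did not find the three pieces reliably once they were in the dish, so I counted them by eye in enlarged pictures.

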